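Separator in, spring clip held open over the earring cards

TASK

Take the separator sheet by its orange tab out of its rack and stand it fully down between the two upright earring cards in the card stand, lined up with them end to end, and let it go. Then squeeze the red-lipped spring clip by its handles, lift it out of its cradle, bring it upright over the cards beside the tab and lower it so that its open jaws reach well down on either side of both cards without touching cards, stand or sheet. Finish there, still squeezing the clip wide open in the air around the card edges (do not let it close or let go), and leave the other things on the bench undisturbed.

Things in the scene. Friction and masses are not known exactly. Their poses are not given: they have to be found in the camera images.
- stand: Fixed wooden card stand, base 64 x 134 x 12 mm, with two upright rigid earring cards (blue on its -x side, brown on its +x side). Origin: centre of the underside. Cards run along its y, each 3 mm thick, 120 mm long, from z 12 to z 72 mm, inner faces at x = -6 and +6 mm (12 mm gap, open at top and ends, floor at z 12 mm), outer faces at x = -9 and +9 mm; low cheeks to x = +-16 mm, z 22 mm.
- rack: Fixed dark wooden supply rack, 60 x 120 x 30 mm, with one groove along its y, 6 mm wide, 25 mm deep (groove floor at z 5 mm); the separator sheet starts upright in it. Origin: centre of the underside.
- sheet: Loose separator sheet, about 45 g: grey panel 4 mm thick (x), 110 mm long (y), 58 mm tall (z), with an orange grip tab 10 mm thick (x), 28 mm long, standing on its top edge from z 58 to 94 mm, centred at y = -38 mm. Origin: centre of the panel's lower edge; z up. It may be put in either way round.
- cradle: Fixed wooden clip cradle, base 70 x 70 x 6 mm, with two posts at y = +-26 mm (30 mm along x, 10 mm along y, 67 mm tall); a notch 12 mm wide and 6 mm deep in each post carries the clip's lugs. The jaws hang free between the posts with room to open. Lift the clip straight up to free it. Origin: centre of the underside.
- clip: Loose steel spring clip with red lips and grips, about 90 g, 102 mm tall, jaws 36 mm wide (y), starting upright and closed in the cradle. Origin: centre of the underside of the closed lips; z up, jaws part along x. Pivot rod along y at z 56 mm with a 10 mm square lug at each end, 65 mm over both. Fully open, the lips are 5 mm above the origin, 46 mm apart at the bottom, 37 mm at their upper edge.
- clip_handles (a point): Midway between the tops of the clip's two slanting handles when closed (fixed to the pivot, 101 mm above the clip's origin). Flat red grips, 36 mm wide, 63 mm over both at the top, 42 mm at their lower end 25 mm below. Squeezing them together along x opens the jaws: about 4 N at first, 9 N fully open, at a stop, when the grips stand parallel, 21 mm over both, 83 to 109 mm above the origin.
- clip_jaw_front (a joint): Opening angle of the clip's jaw on its -x side, rad: 0 closed, 0.42 fully open; a spring closes it.
- clip_jaw_back (a joint): The same for the jaw on its +x side.
- dish: Bystander, loose: round glass dish, 90 mm across, 35 mm tall. Origin: centre of the underside.
- ring_cone: Bystander, loose: white ceramic ring cone, 60 mm across the foot, 85 mm tall. Origin: centre of the underside.
- crimper: Bystander, loose: stainless crimping tool lying flat, about 155 mm long, 56 mm wide, 14 mm tall. Origin: under its pivot; nose to its +x.

How it is judged (in metres and radians):
On the way, in this order (a step that is already met when the one before it is completed fails the run):
1. the separator sheet stands fully down between the two cards, released (x of sheet in the frame of stand between -0.008 and 0.008 m and y of sheet in the frame of stand between -0.015 and 0.015 m and z of sheet in the frame of stand between 0.008 and 0.017 m and angle between the x axis of sheet and the x axis of stand, either way round below 0.3 rad and angle between sheet's own z axis and vertical below 0.25 rad and contact force between the fingers and sheet below 0.1 N), for 0.3 s.
2. the clip is squeezed open in the fingers and raised to the height of the cards' tops (value of joint each of clip_jaw_front, clip_jaw_back above 0.3 rad and contact force between the fingers and clip above 2 N and height (world z) of clip above 0.06 m), for 0.2 s.
At the end, for the whole second after the job is handed in: Sheet between the cards: edge within 5 mm of the floor, 15 mm of centred, tilt under 0.25 rad, released. Clip gripped, jaws open over 0.3 rad, upright and in line within 0.25 rad, centred within 12 mm across, 45 mm along, lips 7 mm or more below card tops, still, touching neither stand nor sheet (all of step 1 and value of joint each of clip_jaw_front, clip_jaw_back above 0.3 rad and contact force between the fingers and clip above 2 N and x of clip in the frame of stand between -0.012 and 0.012 m and y of clip in the frame of stand between -0.045 and 0.045 m and z of clip in the frame of stand between 0.01 and 0.06 m and angle between clip's own z axis and vertical below 0.25 rad and angle between the x axis of clip and the x axis of stand, either way round below 0.25 rad and contact force between clip and stand below 0.2 N and contact force between clip and sheet below 0.2 N and linear speed of clip below 0.03 m/s); the arm keeps its last pose, push and grip.
It fails at once if the dish is disturbed (moved over 20 mm) (distance of dish from where it was at the start of the episode above 0.02 m).
It fails at once if the ring cone is disturbed (moved over 20 mm) (distance of ring_cone from where it was at the start of the episode above 0.02 m).
It fails at once if the crimper is disturbed (moved over 20 mm) (distance of crimper from where it was at the start of the episode above 0.02 m).
It also fails if it takes over 53 s, if anything falls off the work surface, if the arm or the gripper's body presses on something with over 40 N, if the wrist force passes 120 N, or if a joint passes its speed limit or range.

ROBOT

A 7-joint arm with a two-finger parallel gripper is mounted at the origin on the work surface. World frame = base frame: x ahead of the robot, y to its left, z up, the work surface at z = 0. Lengths are in mm, angles in rad, forces in N, time in s.
With the tool pointing down it reaches from about 400 to 850 mm from the base axis. Payload 4.5 kg.
Tool frame: the origin (TCP) lies midway between the tips of the shut fingers; the grasp point (between the pads) lies 19 mm behind it; z points along the fingers, y is the direction in which the jaws open and shut (so a half turn about z gives the same grasp; the last joint's range is limited). The gripper opens to 85 mm and grips with 20 to 120 N. Pads are 22 mm wide; open, the fingers measure 114 mm over their backs; the gripper's body (76 mm by 85 mm) begins 54 mm behind the grasp point. The pads swing forward as they close: fully open they stand 13 mm farther back than shut.
Start: joints at [-1.099, 0.689, -0.195, 1.565, 0.157, 0.902, -0.215], TCP at [264.952, 566.087, 231.317] pointing down, gripper open.
Joint ranges: [-3.01, 3.01], [-0.46, 2.08], [-1.47, 1.51], [0.13, 2.56], [-1, 4.14], [0.04, 2.09], [-2.66, 2.66]. Speed limits (rad/s): [2.57, 2.57, 3.14, 3.14, 3.14, 3.14, 3.14].

INTERFACE

Orientations are given as a rotation vector (axis times angle).
In Python, from station import readout, eyes, env gives the robot as it stands. The module is installed in compiled form; this text tells all that it offers.
- The arm moves only by the tool apply_moves, never from a script. Its argument "series" is a list that holds one entry, the list of rows, each a list of 7 numbers: the shift along the tool's x, y, z in cm, then the turn, a rotation vector about the tool's x, y, z in degrees, then the closure in counts, from 0 (fully open) to 255 (shut). In form: [[[dx, dy, dz, rx, ry, rz, gripper], ...]]. A call has 1 to 5 rows; each row is the pose to reach, as a shift and turn from the pose commanded when the call began, along the tool's axes at that moment; what a row does not reach only later rows make up. A row lasts 1/8 s, in which the tool goes at most 62.5 mm and 10.7 degrees, less where a joint would pass 70% of its speed; a pose out of reach is approached as far as the arm can. A call with a gripper value outside its range is refused whole. The fingers move at their own pace and stop on an object; the grip force is fixed at half the most. Time passes only in rows, so rows that repeat a pose let the fingers close. It gives the time, the measured TCP pose, the force and the opening at its end, in the units of the state.
- readout.get_state(): the state, without advancing time (a new reading comes with each control period).
- eyes.camera(name): name is "scene" or "side" or "wrist"; returns the picture (384x512x3 uint8, blue, green, red); there is no depth.
- eyes.calibration(name): a dict with "intrinsics" (3x3 intrinsics, pixels), "world_from_camera" (4x4, takes a point from camera to world coordinates); the wrist camera has in their place "mount" (4x4, takes a point from camera to tool coordinates, whose origin is the TCP and whose axes are the flange's). Camera axes: x right, y down, z forward; pixel columns grow to the right and rows downward; lengths in mm; the calibration is good to about 2 mm. A picture is of the moment at which its call begins: read the wrist's pose just before it. calibration takes no time and is no camera call.
- env.hand_in(): hands the job in, once; it reports no verdict.
The state is a dict: "time_s": time; "joint_pos": joint angles; "qd": joint speeds; "joint_torque": joint torques, N m; "eef_pos": TCP position; "tcp_rot": TCP orientation; "force": force on the tool from outside, world axes, zero at the start; "ft_torque": the same for the moment, N m; "finger_gap": opening from 0.0 (shut) to 1.0 (fully open).
Only numpy, scipy, OpenCV 4.12 (cv2) and the standard library are available. Lean on these libraries where they do the work, as an engineer would, in place of code of your own. Each camera call takes 0.05 s, during which the arm holds its last target.

## Working session

There is one attempt and no reset: what is moved stays moved. The work goes in short steps, Python scripts to look and compute and a tool call to move; the robot and the scene stay as the last step left them, time stands still between calls to the robot, and variables do not carry over. Pictures are saved under pics/ and viewed, and the job is handed in when it is done.

Besides the shell and the picture viewer there is one more tool, called after "Emit:" in YAML: its name, and indented under it one key for each argument. apply_moves: Moves the arm, as the interface text tells. Its arguments: {"type":"object","properties":{"series":{"type":"array"}},"required":["series"]}

```bash
mkdir -p pics
python3 - <<'E'
from station import readout, eyes, env
import cv2,numpy as np
np.set_printoptions(precision=4,suppress=True)
s=readout.get_state()
for k,v in s.items(): print(k,v)
for n in ["scene","side","wrist"]:
    c=eyes.calibration(n); print(n,c)
    cv2.imwrite(f"pics/{n}0.png",eyes.camera(n))
E
```

```text
time_s 0.0
joint_pos [-1.0992  0.69   -0.1945  1.5664  0.1573  0.9025 -0.2151]
qd [-0.0005 -0.0003 -0.0012  0.0007  0.0004 -0.001   0.0014]
joint_torque [  0.0001 -53.962   -1.2668 -15.854    0.009    0.0096  -0.    ]
eef_pos [264.7393 565.4159 230.4718]
tcp_rot [-0.682  -3.0664  0.0029]
force [-0.6684  0.1793 -0.1257]
ft_torque [ 0.0372 -0.0569 -0.04  ]
finger_gap 1.0021018055539668
scene {'intrinsics': array([[440.7901,   0.    , 249.881 ],
       [  0.    , 440.7901, 194.8798],
       [  0.    ,   0.    ,   1.    ]]), 'world_from_camera': array([[  -0.3147,    0.7789,   -0.5425, 1331.8584],
       [   0.9492,    0.2593,   -0.1782,  247.2784],
       [   0.0018,   -0.571 ,   -0.821 , 1235.7083],
       [   0.    ,    0.    ,    0.    ,    1.    ]])}
side {'intrinsics': array([[474.1963,   0.    , 254.6757],
       [  0.    , 474.1963, 188.8173],
       [  0.    ,   0.    ,   1.    ]]), 'world_from_camera': array([[   0.6097,   -0.459 ,    0.6462, -494.8249],
       [  -0.7925,   -0.3703,    0.4847, -825.3887],
       [   0.0168,   -0.8076,   -0.5895, 1074.4973],
       [   0.    ,    0.    ,    0.    ,    1.    ]])}
wrist {'intrinsics': array([[272.56  ,   0.    , 253.1877],
       [  0.    , 272.56  , 188.9287],
       [  0.    ,   0.    ,   1.    ]]), 'mount': array([[   0.0006,   -0.9476,   -0.3194,   81.6385],
       [   1.    ,    0.0014,   -0.002 ,   -0.2724],
       [   0.0023,   -0.3194,    0.9476, -142.4848],
       [   0.    ,    0.    ,    0.    ,    1.    ]])}
```

View pics/scene0.png

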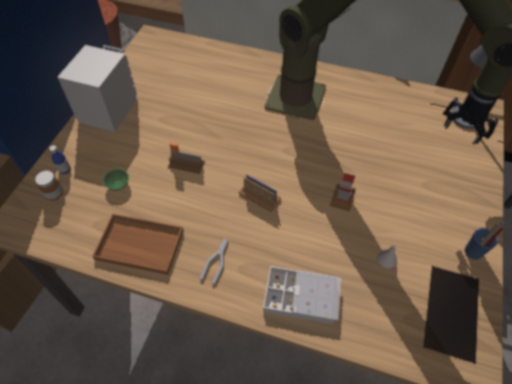

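View pics/side0.png

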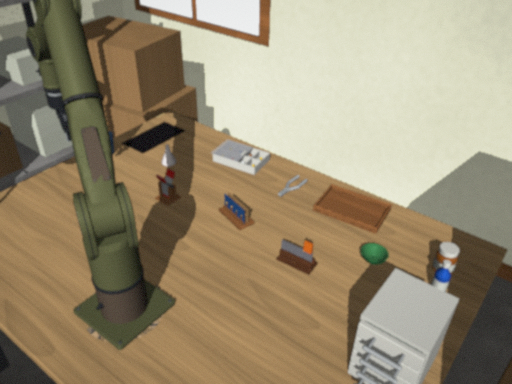

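View pics/wrist0.png

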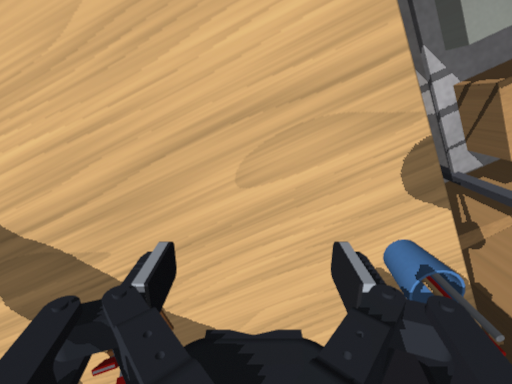

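The scene view shows the rack at about (186,160) with its tab at (175,148), the stand at (260,192), the clip and cradle at (344,190), the cone at (388,257), the dish at (116,180) and the crimper at (215,262). Next I'll zoom in and triangulate.

```bash
cat > h.py <<'E'
import numpy as np,cv2
from scipy.spatial.transform import Rotation as R
from station import readout, eyes, env
np.set_printoptions(precision=2,suppress=True)
def ray(n,uv,T=None,c=None):
    c=c or eyes.calibration(n)
    K=c["intrinsics"]; M=c["world_from_camera"] if T is None else T
    d=M[:3,:3]@np.linalg.solve(K,[uv[0],uv[1],1.]); return M[:3,3],d/np.linalg.norm(d)
def onz(r,z): o,d=r; return o+d*(z-o[2])/d[2]
def tri(rs):
    A=0;b=0
    for o,d in rs:
        P=np.eye(3)-np.outer(d,d);A=A+P;b=b+P@o
    x=np.linalg.solve(A,b); return x,[np.linalg.norm((np.eye(3)-np.outer(d,d))@(x-o)) for o,d in rs]
def tool(s):
    T=np.eye(4);T[:3,:3]=R.from_rotvec(s["tcp_rot"]).as_matrix();T[:3,3]=s["eef_pos"];return T
def proj(n,p,T=None):
    c=eyes.calibration(n);M=c["world_from_camera"] if T is None else T
    q=np.linalg.inv(M)@np.append(p,1);q=c["intrinsics"]@q[:3];return q[:2]/q[2]
def wrist(name):
    s=readout.get_state();im=eyes.camera("wrist");T=tool(s)@eyes.calibration("wrist")["mount"]
    cv2.imwrite(f"pics/{name}.png",im);np.save(f"pics/{name}.npy",T);return im,T
E
python3 - <<'E'
import cv2,numpy as np
a=cv2.imread("pics/scene0.png");b=cv2.imread("pics/side0.png")
f=lambda i,x,y:cv2.resize(i[y:y+72,x:x+96],(384,288),interpolation=cv2.INTER_CUBIC)
cv2.imwrite("pics/z1.png",np.vstack([np.hstack([f(a,140,120),f(a,215,150)]),np.hstack([f(a,300,150),f(b,255,220)])]))
cv2.imwrite("pics/z2.png",np.vstack([np.hstack([f(b,190,175),f(b,130,135)]),np.hstack([f(a,350,225),f(a,80,150)])]))
E
```

```text
(no output)
```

View pics/z1.png

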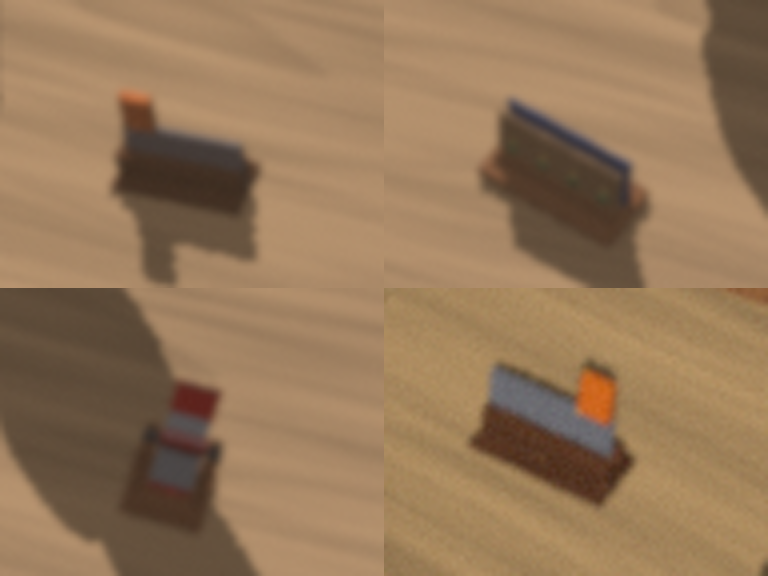

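View pics/z2.png

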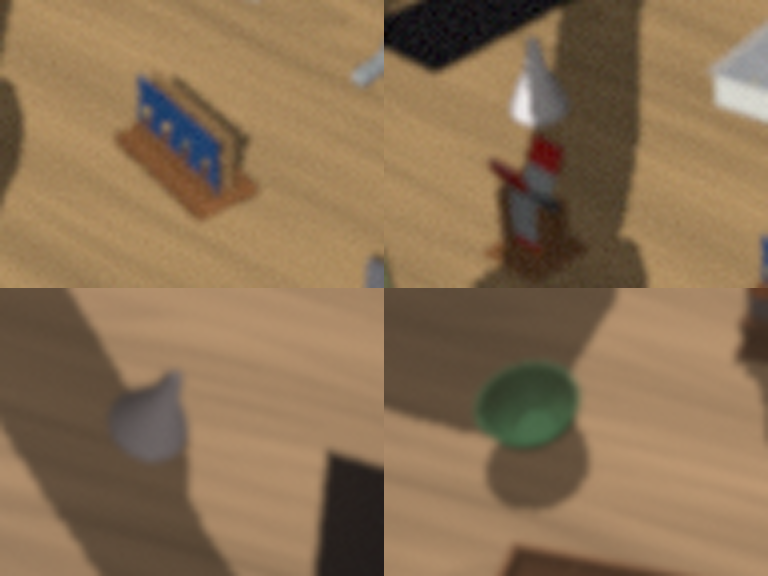

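Run:
```python
from h import *
def P(x,y,z,n="scene"): return onz(ray(n,(x,y)),z)
def show(l,a,b): 
    d=b-a; print(l,(a+b)/2,"ang",np.degrees(np.arctan2(d[1],d[0])),"len",np.linalg.norm(d))
show("sheet top",P(140+127/4,120+132/4,63),P(140+243/4,120+147/4,63))
print("tab top",P(174.2,143.3,99),tri([ray("scene",(174.2,143.3)),ray("side",(309,239.8))]))
show("sheet side",P(255+110/4,220+80/4,63,"side"),P(255+230/4,220+165/4,63,"side"))
show("blue top scene",P(215+128/4,175,72),P(215+246/4,191.3,72))
show("blue top side",P(190+140/4,175+78/4,72,"side"),P(190+218/4,175+145/4,72,"side"))
show("lugs",P(337.5,186.2,71),P(353.7,190.5,71))
show("lugs side",P(130+(490-384)/4,135+160/4,71,"side"),P(130+(555-384)/4,135+205/4,71,"side"))
print("cone",P(387,260,0),"dish",P(115,182,17), "crimp", P(213,268,7))
```

```text
sheet top [ 466.54 -269.27   63.  ] ang 99.00863801210463 len 102.99702473381828
tab top [ 458.61 -312.53   99.  ] (array([ 463.52, -313.01,  103.52]), [np.float64(3.0522352551062966), np.float64(3.0522352551064778)])
sheet side [ 441.45 -291.46   63.  ] ang -99.6567011559179 len 126.20886722781327
blue top scene [505.97  16.07  72.  ] ang 73.67134808885557 len 116.31831676034605
blue top side [496.42   3.5   72.  ] ang -105.20167683851513 len 116.18248006635942
lugs [439.29 281.67  71.  ] ang 89.61496265574961 len 53.42907303751418
lugs side [438.84 287.87  71.  ] ang -97.34020652704046 len 98.88022453851964
cone [614.42 459.46  -0.  ] dish [ 621.77 -473.91   17.  ] crimp [812.74 -40.69   7.  ]
```

```bash
cat >> h.py <<'E'
def plan(p,yaw,grip,n=None,show=True):
    """yaw: world angle (deg) of tool y, tool down"""
    s=readout.get_state();T=tool(s)
    a=np.radians(yaw);y=np.array([np.cos(a),np.sin(a),0]);z=np.array([0,0,-1.]);x=np.cross(y,z)
    Rt=np.stack([x,y,z],1)
    d=T[:3,:3].T@(np.array(p)-T[:3,3])/10
    rv=np.degrees(R.from_matrix(T[:3,:3].T@Rt).as_rotvec())
    k=max(np.linalg.norm(d)/6.0,np.linalg.norm(rv)/10.5);n=n or int(np.ceil(k))
    print("yaw now",np.degrees(np.arctan2(T[1,1],T[0,1])),"need",n,"rows; full",d,rv)
    for i in range(1,n+1): print([*np.round(d*i/n,2).tolist(),*np.round(rv*i/n,1).tolist(),grip])
E
python3 - <<'E'
from h import *
plan((465,180,300),30,0)
E
```

```text
yaw now 64.91828001581723 need 8 rows; full [-34.48 -26.44  -6.89] [-0.08  0.03 34.92]
[-4.31, -3.31, -0.86, -0.0, 0.0, 4.4, 0]
[-8.62, -6.61, -1.72, -0.0, 0.0, 8.7, 0]
[-12.93, -9.92, -2.59, -0.0, 0.0, 13.1, 0]
[-17.24, -13.22, -3.45, -0.0, 0.0, 17.5, 0]
[-21.55, -16.53, -4.31, -0.0, 0.0, 21.8, 0]
[-25.86, -19.83, -5.17, -0.1, 0.0, 26.2, 0]
[-30.17, -23.14, -6.03, -0.1, 0.0, 30.6, 0]
[-34.48, -26.44, -6.89, -0.1, 0.0, 34.9, 0]
```

Emit:
apply_moves:
  series:
    - [[-4.3,-3.3,-0.9,0,0,4.4,0],[-8.6,-6.6,-1.7,0,0,8.7,0],[-12.9,-9.9,-2.6,0,0,13.1,0],[-17.2,-13.2,-3.5,0,0,17.5,0],[-21.6,-16.5,-4.3,0,0,21.8,0]]

```text
time_s: 0.78
eef_pos: [391.2, 323.4, 274.5]
tcp_rot: [1.253, 2.881, 0.0]
force: [0.8, 0.7, 0.6]
finger_gap: 1.0
```

Run:
```python
from h import *
wrist("w1")
plan((465,200,300),15,0,5)
```

```text
yaw now 42.19008715892469 need 5 rows; full [-13.13  -2.6   -2.38] [-0.01  0.44 27.19]
[-2.63, -0.52, -0.48, -0.0, 0.1, 5.4, 0]
[-5.25, -1.04, -0.95, -0.0, 0.2, 10.9, 0]
[-7.88, -1.56, -1.43, -0.0, 0.3, 16.3, 0]
[-10.5, -2.08, -1.9, -0.0, 0.4, 21.8, 0]
[-13.13, -2.6, -2.38, -0.0, 0.4, 27.2, 0]
```

View pics/w1.png

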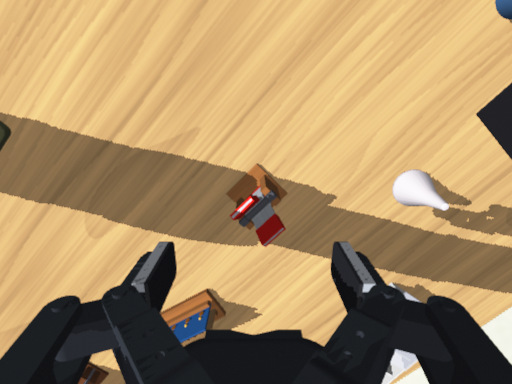

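The wrist view shows the clip near (258,205), the cone near (420,190) and the stand near (195,310). I'm moving on to the rack.

Emit:
apply_moves:
  series:
    - [[-4.5,-0.9,-0.5,0,0,6,0],[-9,-1.8,-1,0,0,12,0],[-13.5,-2.7,-1.5,0,0,18,0],[-18,-3.6,-2,0,0,24,0],[-22.5,-4.5,-2.5,0,0,27,0]]

```text
time_s: 1.45
eef_pos: [512.0, 129.1, 299.3]
tcp_rot: [-1.89, -2.509, 0.0]
force: [1.0, 0.3, 0.6]
finger_gap: 0.999
```

Run:
```python
from h import *
plan((463,-290,220),9,0)
```

```text
yaw now 16.02978612581045 need 8 rows; full [-38.92 -16.28   7.93] [-0.01 -0.    7.03]
[-4.87, -2.04, 0.99, -0.0, -0.0, 0.9, 0]
[-9.73, -4.07, 1.98, -0.0, -0.0, 1.8, 0]
[-14.6, -6.11, 2.97, -0.0, -0.0, 2.6, 0]
[-19.46, -8.14, 3.97, -0.0, -0.0, 3.5, 0]
[-24.33, -10.18, 4.96, -0.0, -0.0, 4.4, 0]
[-29.19, -12.21, 5.95, -0.0, -0.0, 5.3, 0]
[-34.06, -14.25, 6.94, -0.0, -0.0, 6.2, 0]
[-38.92, -16.28, 7.93, -0.0, -0.0, 7.0, 0]
```

Emit:
apply_moves:
  series:
    - [[-4.5,-2,0.5,0,0,0,0],[-9,-4,1,0,0,0,0],[-9,-4,1,0,0,0,0]]

```text
time_s: 1.82
eef_pos: [497.0, 27.6, 288.8]
tcp_rot: [-1.898, -2.503, 0.005]
force: [0.5, 0.7, 0.7]
finger_gap: 1.002
```

Run:
```python
from h import *
wrist("w2")
plan((463,-290,220),9,0)
```

```text
yaw now 15.896829517896371 need 6 rows; full [-29.9  -12.12   6.92] [-0.06  0.02  6.9 ]
[-4.98, -2.02, 1.15, -0.0, 0.0, 1.1, 0]
[-9.97, -4.04, 2.31, -0.0, 0.0, 2.3, 0]
[-14.95, -6.06, 3.46, -0.0, 0.0, 3.4, 0]
[-19.94, -8.08, 4.62, -0.0, 0.0, 4.6, 0]
[-24.92, -10.1, 5.77, -0.0, 0.0, 5.7, 0]
[-29.9, -12.12, 6.92, -0.1, 0.0, 6.9, 0]
```

View pics/w2.png

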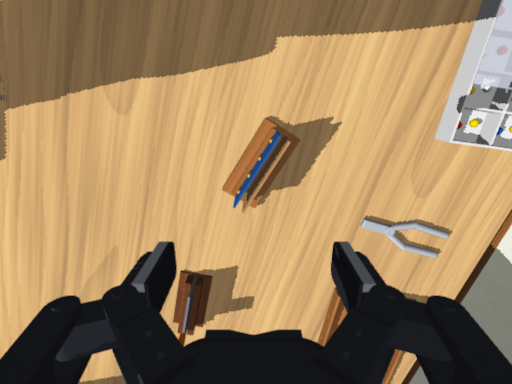

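Emit:
apply_moves:
  series:
    - [[-5,-2,1.2,0,0,1.1,0],[-10,-4,2.3,0,0,2.3,0],[-15,-6,3.5,0,0,3.4,0],[-20,-8.1,4.6,0,0,4.6,0],[-25,-10.1,5.8,0,0,6.9,0]]

```text
time_s: 2.5
eef_pos: [471.8, -235.5, 231.0]
tcp_rot: [2.033, 2.395, 0.003]
force: [1.5, 0.1, 1.3]
finger_gap: 1.003
```

Run:
```python
from h import *
im=cv2.imread("pics/w2.png")
cv2.imwrite("pics/w2z.png",cv2.resize(im[100:220,200:330],None,fx=5,fy=5,interpolation=cv2.INTER_CUBIC))
wrist("w3")
```

```text
(no output)
```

View pics/w2z.png

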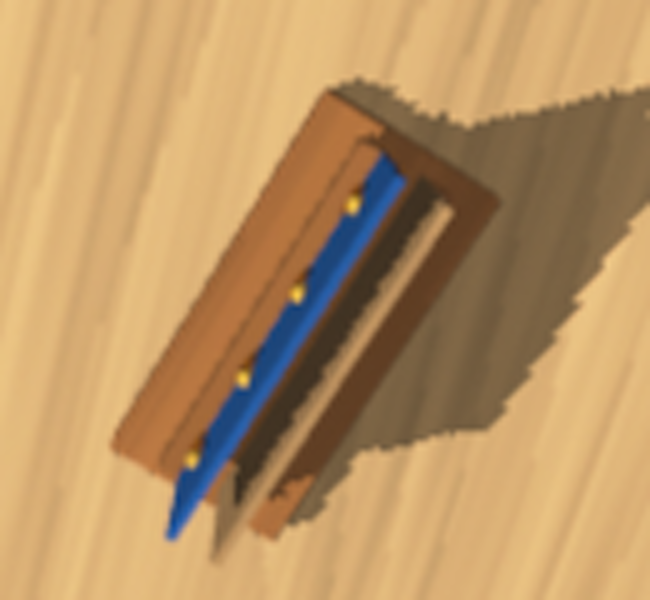

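View pics/w3.png

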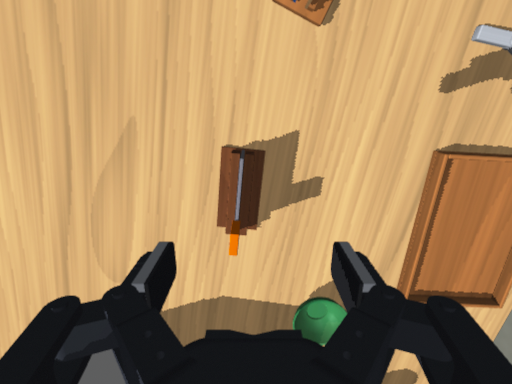

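Run:
```python
from h import *
T=np.load("pics/w2.npy");c=eyes.calibration("wrist")
P=lambda x,y,z: onz(ray("wrist",(200+(x+.5)/5-.5,100+(y+.5)/5-.5),T,c),z)
b=[P(330,91,12),P(112,445,12),P(272,540,12),P(500,201,12)]
print(np.array(b)); print("centre",np.mean(b,0),[np.linalg.norm(b[i]-b[(i+1)%4]) for i in range(4)])
for n,a,d in(("L",b[1],b[0]),("R",b[2],b[3])): print(n,np.degrees(np.arctan2(*(d-a)[1::-1])))
for n,p,q in(("blue inner",(408,180),(175,542)),("brown mid",(448,206),(216,560))):
    a=P(*p,72);d=P(*q,72);v=a-d
    print(n,(a+d)/2,np.linalg.norm(v),np.degrees(np.arctan2(v[1],v[0])))
im=cv2.imread("pics/w3.png")
cv2.imwrite("pics/w3z.png",cv2.resize(im[135:265,190:320],None,fx=5,fy=5,interpolation=cv2.INTER_CUBIC))
```

```text
[[500.    81.49  12.  ]
 [463.6  -44.7   12.  ]
 [522.7  -62.69  12.  ]
 [559.36  64.27  12.  ]]
centre [511.41   9.59  12.  ] [np.float64(131.3345060273329), np.float64(61.7794280167781), np.float64(132.1516896864148), np.float64(61.79999895004464)]
L 73.90599831526833
R 73.89421361716532
blue inner [505.97  11.21  72.  ] 120.20442716117834 74.0547883414722
brown mid [518.39   8.3   72.  ] 118.7143275623825 74.12847868861002
```

View pics/w3z.png

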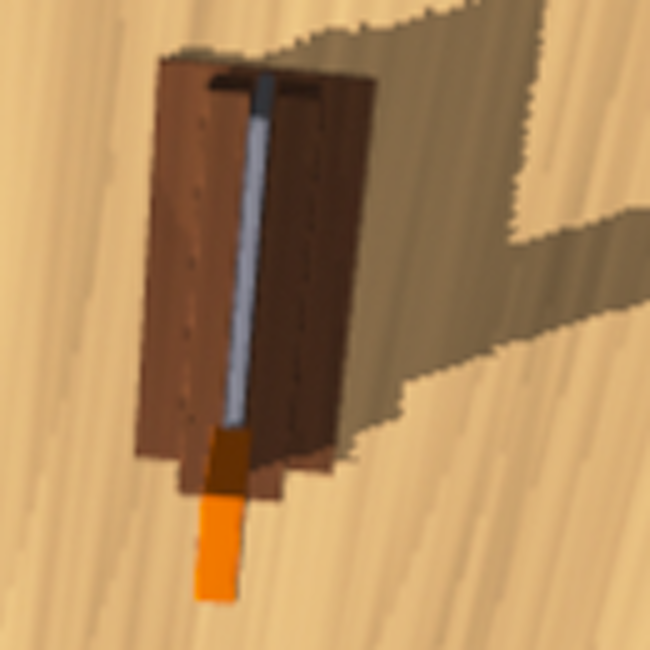

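Run:
```python
from h import *
T=np.load("pics/w3.npy");c=eyes.calibration("wrist")
P=lambda x,y,z: onz(ray("wrist",(190+(x+.5)/5-.5,135+(y+.5)/5-.5),T,c),z)
q=[P(202,494,99),P(244,494,99),P(237,602,99),P(196,601,99)]
print(np.array(q),np.mean(q,0),[np.linalg.norm(q[i]-q[(i+1)%4]) for i in range(4)])
for a,d in((q[3],q[0]),(q[2],q[1])): v=d-a; print("tabang",np.degrees(np.arctan2(v[1],v[0])))
a=P(235,430,63);d=P(263,75,63);v=d-a;print("panel",a,d,np.linalg.norm(v),np.degrees(np.arctan2(v[1],v[0])))
a=P(136,456,30);d=P(160,60,30);v=d-a;print("rackL",np.linalg.norm(v),np.degrees(np.arctan2(v[1],v[0])))
a=P(333,474,30);d=P(376,80,30);v=d-a;print("rackR",np.linalg.norm(v),np.degrees(np.arctan2(v[1],v[0])))
print(readout.get_state()["joint_pos"])
```

```text
[[ 456.75 -302.95   99.  ]
 [ 466.08 -301.42   99.  ]
 [ 468.55 -329.33   99.  ]
 [ 459.15 -330.6    99.  ]] [ 462.63 -316.07   99.  ] [np.float64(9.450123275394834), np.float64(28.02082590817182), np.float64(9.490418067234128), np.float64(27.757304587169365)]
tabang 94.95325543843087
tabang 95.06964301144772
panel [ 462.24 -303.26   63.  ] [ 455.71 -213.69   63.  ] 89.81287487712117 94.16585393526064
rackL 111.24490783623725 93.81038172250771
rackR 111.7152542950967 93.97295450753165
[ 0.36  0.56  0.05  1.87 -0.03  0.71  0.57]
```

Run:
```python
from h import *
plan((462.6,-316,130),4.5,0)
```

```text
yaw now 8.623284761830567 need 3 rows; full [-6.86 -1.65 10.02] [-0.11  0.33  4.12]
[-2.29, -0.55, 3.34, -0.0, 0.1, 1.4, 0]
[-4.57, -1.1, 6.68, -0.1, 0.2, 2.7, 0]
[-6.86, -1.65, 10.02, -0.1, 0.3, 4.1, 0]
```

Emit:
apply_moves:
  series:
    - [[-3.5,-0.8,4,0,0,2,0],[-6.86,-1.65,8,0,0,4.1,0],[-6.86,-1.65,10,0,0,4.1,0],[-6.86,-1.65,10,0,0,4.1,0]]

```text
time_s: 3.05
eef_pos: [465.5, -303.9, 129.7]
tcp_rot: [-2.115, -2.318, -0.001]
force: [-0.1, 0.8, 0.3]
finger_gap: 1.0
```

Run:
```python
from h import *
wrist("w4")
plan((462.6,-316,70),4.5,0)
```

```text
yaw now 5.26321673351202 need 2 rows; full [-1.15 -0.47  6.09] [-0.   -0.1   0.76]
[-0.57, -0.24, 3.05, -0.0, -0.0, 0.4, 0]
[-1.15, -0.47, 6.09, -0.0, -0.1, 0.8, 0]
```

View pics/w4.png

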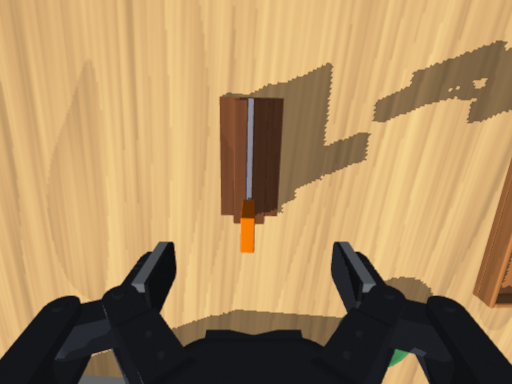

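Run:
```python
from h import *
s=readout.get_state();print(s["eef_pos"],s["qd"])
im=cv2.imread("pics/w4.png");T=np.load("pics/w4.npy");c=eyes.calibration("wrist")
h=cv2.cvtColor(im,cv2.COLOR_BGR2HSV)
m=cv2.inRange(h,(8,200,190),(22,255,255));m[:, :200]=0;m[:,300:]=0
n,l,st,ce=cv2.connectedComponentsWithStats(m);i=1+np.argmax(st[1:,4])
print(st[i],ce[i],onz(ray("wrist",ce[i],T,c),99))
```

```text
[ 466.28 -304.23  130.95] [-0.   -0.03  0.01 -0.01  0.    0.    0.  ]
[240 218  14  35 443] [246.88 234.65] [ 462.2  -315.65   99.  ]
```

Emit:
apply_moves:
  series:
    - [[-1.15,-0.48,2,0,0,0.7,0],[-1.15,-0.48,5,0,0,0.7,0],[-1.15,-0.48,6.1,0,0,0.7,0],[-1.15,-0.48,6.1,0,0,0.7,0],[-1.15,-0.48,6.1,0,0,0.7,0]]

```text
time_s: 3.72
eef_pos: [462.1, -318.3, 71.1]
tcp_rot: [2.133, 2.304, 0.001]
force: [0.0, 0.0, 0.3]
finger_gap: 0.998
```

Run:
```python
from h import *
wrist("w5")
plan((462.3,-316,70),4.5,0)
```

```text
yaw now 4.423655192099997 need 1 rows; full [0.22 0.03 0.12] [ 0.09  0.06 -0.08]
[0.22, 0.03, 0.12, 0.1, 0.1, -0.1, 0]
```

View pics/w5.png

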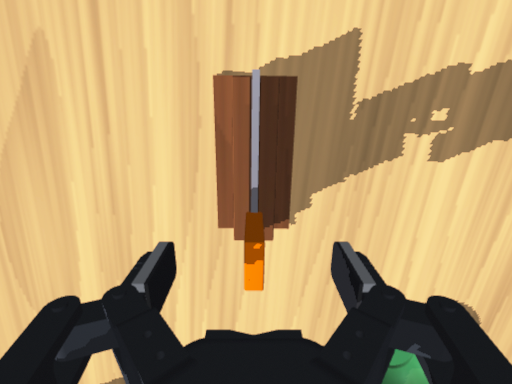

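Emit:
apply_moves:
  series:
    - [[0.2,0,0,0,0,0,255],[0.2,0,0,0,0,0,255],[0.2,0,0,0,0,0,255],[0.2,0,0,0,0,0,255],[0.2,0,0,0,0,0,255]]

```text
time_s: 4.4
eef_pos: [461.7, -316.1, 70.4]
tcp_rot: [2.134, 2.305, 0.001]
force: [0.8, 0.7, 1.6]
finger_gap: 0.106
```

Emit:
apply_moves:
  series:
    - [[0,0,0,0,0,0,255],[0,0,0,0,0,0,255]]

```text
time_s: 4.65
eef_pos: [461.7, -316.1, 70.4]
tcp_rot: [2.134, 2.305, 0.001]
force: [1.0, 0.3, 2.2]
finger_gap: 0.104
```

Run:
```python
from h import *
wrist("w6");s=readout.get_state();print(s["eef_pos"],s["force"],s["finger_gap"])
```

```text
[ 461.64 -316.12   70.41] [ 1.06 -0.14  2.5 ] 0.10360264581256365
```

View pics/w6.png

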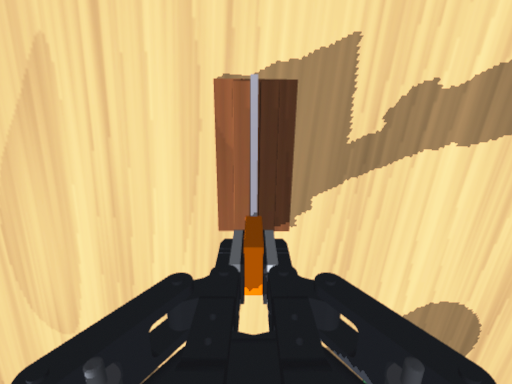

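Emit:
apply_moves:
  series:
    - [[0,0,-2,0,0,0,255],[0,0,-5,0,0,0,255],[0,0,-9,0,0,0,255],[0,0,-12,0,0,0,255],[0,0,-12,0,0,0,255]]

```text
time_s: 5.32
eef_pos: [462.1, -316.7, 192.1]
tcp_rot: [2.132, 2.303, 0.001]
force: [0.0, 1.0, -0.2]
finger_gap: 0.106
```

Run:
```python
from h import *
wrist("w7");s=readout.get_state();print(s["eef_pos"],s["force"],s["finger_gap"])
plan((500.9,-26.9,190),-16,255)
```

```text
[ 461.19 -315.98  190.59] [ 0.34  0.2  -0.62] 0.1074757292652441
yaw now 4.419892573118075 need 5 rows; full [28.52  6.19  0.05] [ 0.03  0.02 20.42]
[5.7, 1.24, 0.01, 0.0, 0.0, 4.1, 255]
[11.41, 2.47, 0.02, 0.0, 0.0, 8.2, 255]
[17.11, 3.71, 0.03, 0.0, 0.0, 12.3, 255]
[22.81, 4.95, 0.04, 0.0, 0.0, 16.3, 255]
[28.52, 6.19, 0.05, 0.0, 0.0, 20.4, 255]
```

View pics/w7.png

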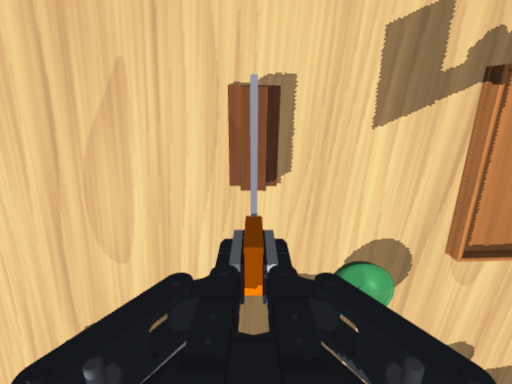

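Emit:
apply_moves:
  series:
    - [[4,0.9,0,0,0,3,255],[9,2,0,0,0,6.5,255],[14,3,0,0,0,10,255],[19,4.1,0,0,0,13.6,255],[24,5.2,0,0,0,17.2,255]]

```text
time_s: 6.0
eef_pos: [493.5, -70.9, 188.8]
tcp_rot: [-2.455, -1.956, 0.004]
force: [0.5, 0.3, 0.2]
finger_gap: 0.104
```

Run:
```python
from h import *
plan((500.9,-26.9,190),-16,255)
```

```text
yaw now -12.908526204591725 need 1 rows; full [ 4.46 -0.26 -0.13] [-0.19  0.04  3.09]
[4.46, -0.26, -0.13, -0.2, 0.0, 3.1, 255]
```

Emit:
apply_moves:
  series:
    - [[3,-0.2,0,0,0,2,255],[4.4,-0.3,0,0,0,3,255],[4.4,-0.3,0,0,0,3,255],[4.4,-0.3,0,0,0,3,255]]

```text
time_s: 6.5
eef_pos: [501.0, -31.1, 190.1]
tcp_rot: [2.507, 1.892, -0.002]
force: [0.4, -1.1, -0.0]
finger_gap: 0.104
```

Run:
```python
from h import *
im,T=wrist("w8");s=readout.get_state();print(s["eef_pos"],s["force"],s["qd"])
plan((500.9,-26.9,190),-16,255)
cv2.imwrite("pics/w8z.png",cv2.resize(im[30:230,170:340],None,fx=3,fy=3,interpolation=cv2.INTER_CUBIC))
```

```text
[501.06 -31.14 190.17] [0.4  0.51 0.02] [ 0. -0. -0. -0. -0. -0. -0.]
yaw now -15.942227226039604 need 1 rows; full [ 0.4  -0.13  0.02] [-0.01  0.06  0.06]
[0.4, -0.13, 0.02, -0.0, 0.1, 0.1, 255]
```

View pics/w8z.png

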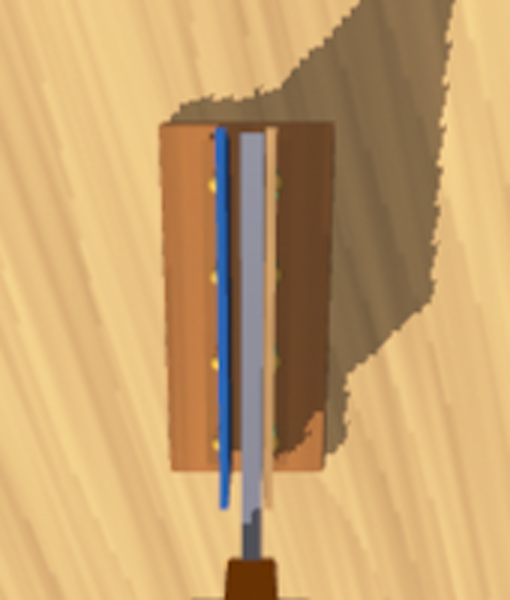

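Run:
```python
from h import *
T=np.load("pics/w8.npy");c=eyes.calibration("wrist");t=tool(readout.get_state());Ti=np.linalg.inv(t)
P=lambda x,y,z: (Ti@np.append(onz(ray("wrist",(170+(x+.5)/3-.5,30+(y+.5)/3-.5),T,c),z),1))[:3]
for n,x,y,z in(("sheet far",252,132,183),("sheet near",251.5,500,183),("blue in far",229,130,72),("blue out far",216,128,72),("blue in near",230,505,72),("brown in far",266,128,72),("brown out far",277,128,72),("br in near",263.5,505,72),("br out near",272.5,505,72),
 ("base",160,124,12),("base",334,123,12),("base",172,470,12),("base",324,469,12)):print(n,P(x,y,z))
b=np.mean([P(160,124,12),P(334,123,12),P(172,470,12),P(324,469,12)],0);print(b,t[:3,:3]@b+t[:3,3])
```

```text
sheet far [92.67  0.5   7.06]
sheet near [26.46  0.51  7.14]
blue in far [101.33  -6.08 118.05]
blue out far [101.87  -9.89 118.05]
blue in near [-16.43  -6.62 118.19]
brown in far [101.88   4.79 118.05]
brown out far [101.88   8.02 118.05]
br in near [-16.42   4.79 118.18]
br out near [-16.42   7.85 118.18]
base [107.81 -32.42 178.05]
base [108.21  30.35 178.04]
base [-23.64 -32.02 178.2 ]
base [-23.14  30.69 178.19]
[ 42.31  -0.85 178.12] [511.78   9.59  12.  ]
```

Emit:
apply_moves:
  series:
    - [[0.47,-0.13,1,0,0,0,255],[0.47,-0.13,3,0,0,0,255],[0.47,-0.13,4,0,0,0,255],[0.47,-0.13,4,0,0,0,255],[0.47,-0.13,4,0,0,0,255]]

```text
time_s: 7.18
eef_pos: [501.8, -24.4, 150.6]
tcp_rot: [2.505, 1.895, 0.001]
force: [-0.0, -0.1, -0.6]
finger_gap: 0.102
```

Run:
```python
from h import *
im,T=wrist("w9");s=readout.get_state();print(s["eef_pos"],s["force"],s["qd"])
cv2.imwrite("pics/w9z.png",cv2.resize(im[30:230,170:340],None,fx=3,fy=3,interpolation=cv2.INTER_CUBIC))
```

```text
[501.87 -24.35 150.72] [ 0.25  0.63 -0.89] [-0. -0. -0.  0.  0.  0.  0.]
```

View pics/w9z.png

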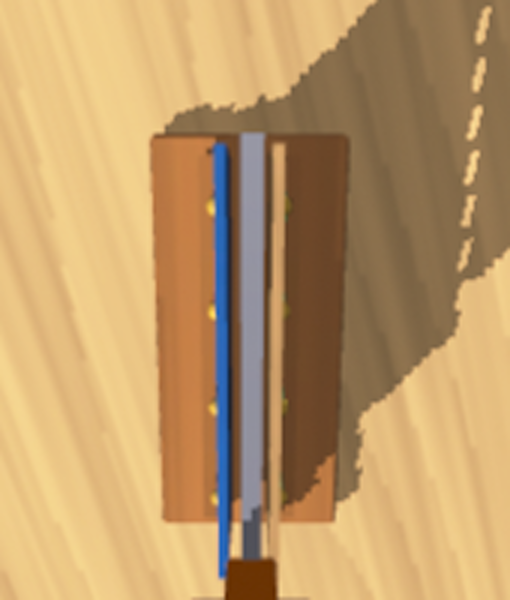

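Emit:
apply_moves:
  series:
    - [[-0.2,0,1,0,0,0,255],[-0.2,0,2.5,0,0,0,255],[-0.2,0,4,0,0,0,255],[-0.2,0,5.5,0,0,0,255],[-0.2,0,6.5,0,0,0,255]]

```text
time_s: 7.85
eef_pos: [500.5, -26.1, 83.9]
tcp_rot: [-2.505, -1.895, 0.002]
force: [-0.2, -0.5, -0.8]
finger_gap: 0.102
```

Run:
```python
from h import *
s=readout.get_state();print(s["eef_pos"],s["force"],s["qd"])
im,T=wrist("w10")
```

```text
[500.47 -26.08  83.91] [-0.17 -0.53 -0.82] [ 0.05  0.14 -0.07  0.03 -0.03 -0.18  0.02]
```

View pics/w10.png

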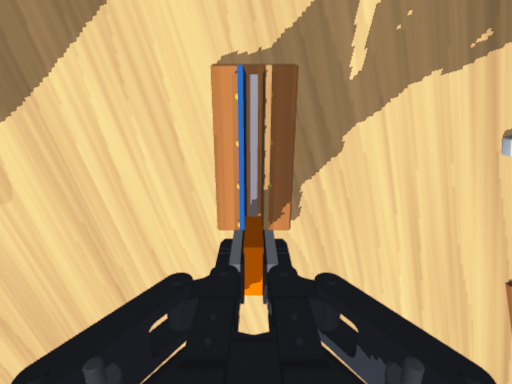

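Emit:
apply_moves:
  series:
    - [[0,0,0.2,0,0,0,255],[0,0,0.5,0,0,0,255],[0,0,0.5,0,0,0,255]]

```text
time_s: 8.28
eef_pos: [501.1, -26.1, 80.4]
tcp_rot: [2.505, 1.895, 0.001]
force: [0.3, -0.6, -1.0]
finger_gap: 0.108
```

Emit:
apply_moves:
  series:
    - [[0,0,0.2,0,0,0,255],[0,0,0.3,0,0,0,255],[0,0,0.3,0,0,0,255]]

```text
time_s: 8.65
eef_pos: [501.1, -26.1, 77.4]
tcp_rot: [2.505, 1.895, 0.0]
force: [0.2, -0.0, 1.7]
finger_gap: 0.104
```

Emit:
apply_moves:
  series:
    - [[0,0,0,0,0,0,120],[0,0,0,0,0,0,120],[0,0,0,0,0,0,60],[0,0,0,0,0,0,60]]

```text
time_s: 9.15
eef_pos: [500.9, -26.1, 77.3]
tcp_rot: [-2.505, -1.895, -0.0]
force: [0.1, -0.7, 0.4]
finger_gap: 0.767
```

Run:
```python
from h import *
s=readout.get_state();print(s["eef_pos"],s["force"],s["finger_gap"])
im,T=wrist("w11")
```

```text
[500.92 -26.11  77.26] [ 0.07 -0.66  0.39] 0.7670659541619563
```

View pics/w11.png

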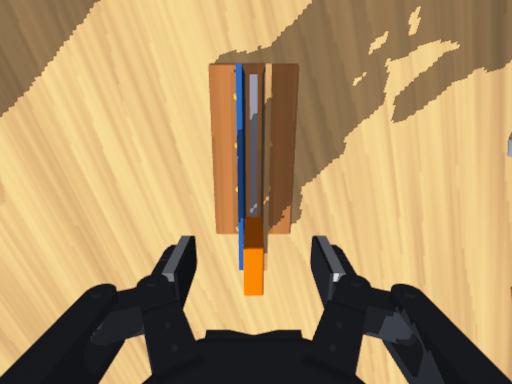

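Emit:
apply_moves:
  series:
    - [[0,0,-2,0,0,0,0],[0,0,-6,0,0,0,0],[0,0,-12,0,0,0,0],[0,0,-17,0,0,0,0]]

```text
time_s: 9.7
eef_pos: [500.9, -26.2, 249.3]
tcp_rot: [2.505, 1.895, 0.001]
force: [1.1, 0.1, 0.1]
finger_gap: 0.997
```

Run:
```python
from h import *
plan((440,275,240),-5,0)
im=cv2.imread("pics/w1.png")
cv2.imwrite("pics/w1z.png",cv2.resize(im[150:260,210:310],None,fx=5,fy=5,interpolation=cv2.INTER_CUBIC))
```

```text
yaw now -15.791477378664768 need 6 rows; full [ 27.32 -14.05   0.93] [  0.04  -0.01 -10.79]
[4.55, -2.34, 0.15, 0.0, -0.0, -1.8, 0]
[9.11, -4.68, 0.31, 0.0, -0.0, -3.6, 0]
[13.66, -7.03, 0.46, 0.0, -0.0, -5.4, 0]
[18.22, -9.37, 0.62, 0.0, -0.0, -7.2, 0]
[22.77, -11.71, 0.77, 0.0, -0.0, -9.0, 0]
[27.32, -14.05, 0.93, 0.0, -0.0, -10.8, 0]
```

View pics/w1z.png

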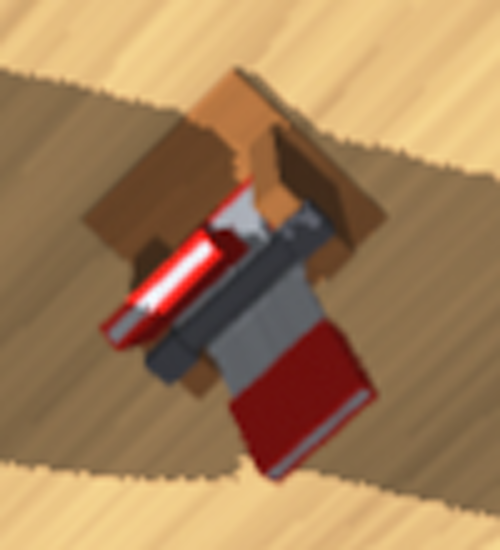

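Run:
```python
from h import *
T=np.load("pics/w1.npy");c=eyes.calibration("wrist")
P=lambda x,y,z: onz(ray("wrist",(210+(x+.5)/5-.5,150+(y+.5)/5-.5),T,c),z)
def sh(n,a,d): v=a-d;print(n,(a+d)/2,np.linalg.norm(v),np.degrees(np.arctan2(v[1],v[0])))
sh("rod top",P(325,215,71),P(160,365,71))
sh("grip top back",P(372,392,111),P(272,475,111))
sh("grip top front outer",P(215,240,111),P(112,340,111))
```

```text
rod top [438.21 281.33  71.  ] 63.320706772213434 87.70127103435512
grip top back [467.78 278.72 111.  ] 33.998885531009854 86.66521071016986
grip top front outer [412.35 280.3  111.  ] 36.47973334611995 89.03575533811185
```

Emit:
apply_moves:
  series:
    - [[5,-2.5,0,0,0,-2,0],[10,-5,0.2,0,0,-4,0],[15,-7.5,0.4,0,0,-6,0],[20,-10,0.6,0,0,-8,0],[24,-12,0.9,0,0,-10.8,0]]

```text
time_s: 10.32
eef_pos: [449.8, 240.0, 238.2]
tcp_rot: [-2.312, -2.126, -0.001]
force: [0.0, 0.3, 0.4]
finger_gap: 1.001
```

Run:
```python
from h import *
plan((440,275,240),-5,0)
```

```text
yaw now -4.784558572273332 need 1 rows; full [ 3.41 -1.27 -0.17] [-0.01 -0.04  0.22]
[3.41, -1.27, -0.17, -0.0, -0.0, 0.2, 0]
```

Emit:
apply_moves:
  series:
    - [[3.4,-1.2,0,0,0,-2.3,0],[3.4,-1.2,0,0,0,-2.3,0],[3.4,-1.2,0,0,0,-2.3,0]]

```text
time_s: 10.7
eef_pos: [441.8, 271.4, 238.2]
tcp_rot: [2.273, 2.167, -0.001]
force: [-0.3, -0.3, 0.3]
finger_gap: 1.001
```

Run:
```python
from h import *
im,T=wrist("w12");s=readout.get_state();print(s["eef_pos"],s["qd"])
cv2.imwrite("pics/w12z.png",cv2.resize(im[130:270,180:330],None,fx=4,fy=4,interpolation=cv2.INTER_CUBIC))
```

```text
[442.04 270.91 238.29] [ 0.01 -0.    0.   -0.   -0.    0.   -0.  ]
```

View pics/w12z.png

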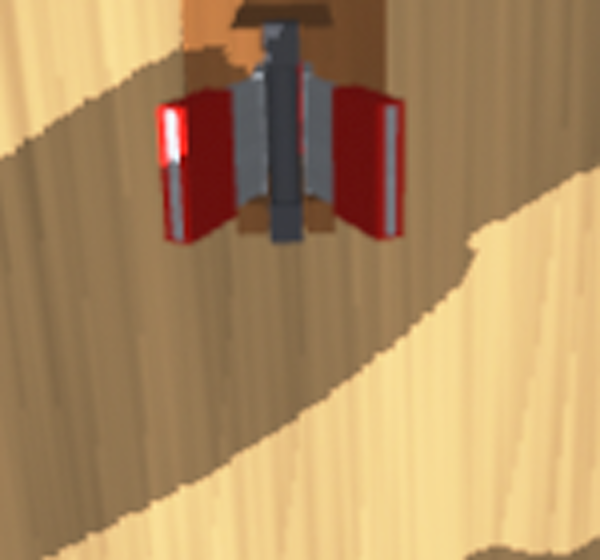

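Run:
```python
from h import *
T=np.load("pics/w12.npy");c=eyes.calibration("wrist");t=tool(readout.get_state());Ti=np.linalg.inv(t)
P=lambda x,y,z: onz(ray("wrist",(180+(x+.5)/4-.5,130+(y+.5)/4-.5),T,c),z)
def sh(n,a,d): v=a-d;print(n,(a+d)/2,np.linalg.norm(v),np.degrees(np.arctan2(v[1],v[0])),(Ti@np.append((a+d)/2,1))[:3]);return (a+d)/2
sh("rod top",P(281,24,71),P(287,242,71))
a=sh("front top outer",P(160,104,111),P(165,240,111))
b=sh("back top outer",P(405,100,111),P(404,236,111))
print(np.linalg.norm(a-b),(a+b)/2)
sh("cradle far edge?",P(160,104,111),P(405,100,111))
plan((*((a+b)/2)[:2],150),-2.5,0)
```

```text
rod top [439.35 278.92  71.  ] 64.88334741310656 88.67197792215374 [  8.03  -3.09 167.29]
front top outer [408.62 280.31 111.  ] 36.062269392758544 87.10979428379684 [  7.88 -33.85 127.28]
back top outer [470.54 278.47 111.  ] 35.9824727829558 88.76174168199684 [  9.06  28.08 127.29]
61.9445642451885 [439.58 279.39 111.  ]
cradle far edge? [440.23 297.39 111.  ] 61.42505894042292 178.25647452634465 [ 26.48  -3.12 127.27]
yaw now -2.8041319423632243 need 2 rows; full [ 0.84 -0.29  8.83] [ 0.    0.06 -0.3 ]
[0.42, -0.14, 4.41, 0.0, 0.0, -0.2, 0]
[0.84, -0.29, 8.83, 0.0, 0.1, -0.3, 0]
```

Emit:
apply_moves:
  series:
    - [[0.8,-0.28,4,0,0,-1,0],[0.8,-0.28,8.5,0,0,-1,0],[0.8,-0.28,8.8,0,0,-1,0],[0.8,-0.28,8.8,0,0,-1,0]]

```text
time_s: 11.25
eef_pos: [440.3, 279.7, 151.2]
tcp_rot: [2.255, 2.186, 0.001]
force: [-0.2, -0.2, -0.5]
finger_gap: 0.999
```

Run:
```python
from h import *
im,T=wrist("w13");s=readout.get_state();print(s["eef_pos"],s["qd"])
plan((439.5,279.3,88),-1.8,0)
```

```text
[440.67 280.28 151.78] [-0.01 -0.01 -0.   -0.01 -0.   -0.01  0.  ]
yaw now -1.7708353700792785 need 2 rows; full [-0.11 -0.13  6.38] [ 0.13 -0.07  0.03]
[-0.05, -0.06, 3.19, 0.1, -0.0, 0.0, 0]
[-0.11, -0.13, 6.38, 0.1, -0.1, 0.0, 0]
```

View pics/w13.png

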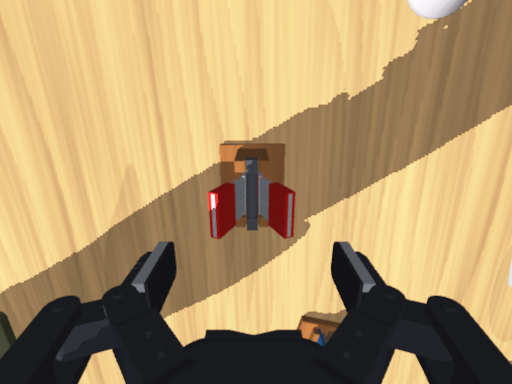

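Emit:
apply_moves:
  series:
    - [[-0.1,-0.1,2,0,0,0,0],[-0.1,-0.1,4.5,0,0,0,0],[-0.1,-0.1,6.3,0,0,0,0],[-0.1,-0.1,6.3,0,0,0,0],[-0.1,-0.1,6.3,0,0,0,0]]

```text
time_s: 11.92
eef_pos: [439.4, 280.0, 88.8]
tcp_rot: [2.254, 2.188, 0.004]
force: [-0.6, -0.3, -0.0]
finger_gap: 1.001
```

Run:
```python
from h import *
im,T=wrist("w14");s=readout.get_state();print(s["eef_pos"],s["qd"],s["force"])
cv2.imwrite("pics/sideA.png",cv2.resize(eyes.camera("side")[110:220,120:240],None,fx=5,fy=5,interpolation=cv2.INTER_CUBIC))
```

```text
[439.3  280.    88.73] [ 0.  0. -0.  0. -0. -0. -0.] [-0.4   0.08 -0.94]
```

View pics/w14.png

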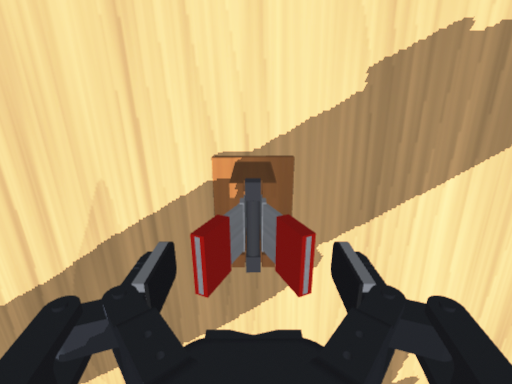

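View pics/sideA.png

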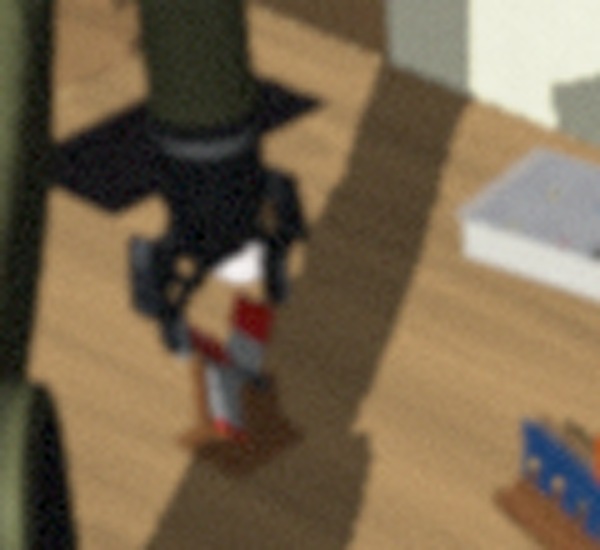

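Emit:
apply_moves:
  series:
    - [[0,0,0,0,0,0,120],[0,0,0,0,0,0,120],[0,0,0,0,0,0,120]]

```text
time_s: 12.4
eef_pos: [439.8, 280.1, 88.7]
tcp_rot: [2.254, 2.188, 0.006]
force: [-0.0, -0.9, 11.2]
finger_gap: 0.534
```

Run:
```python
from h import *
im,T=wrist("w15");s=readout.get_state();print(s["eef_pos"],s["finger_gap"],s["force"])
```

```text
[439.71 280.06  88.72] 0.5320443028988372 [ 0.88 -0.3   9.68]
```

View pics/w15.png

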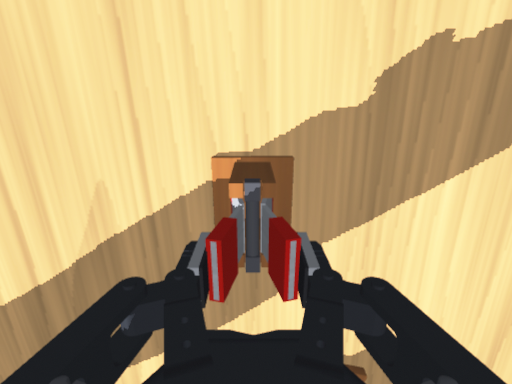

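Emit:
apply_moves:
  series:
    - [[0,0,0,0,0,0,170],[0,0,0,0,0,0,170],[0,0,0,0,0,0,255],[0,0,0,0,0,0,255],[0,0,0,0,0,0,255]]

```text
time_s: 13.08
eef_pos: [439.3, 280.3, 89.3]
tcp_rot: [2.253, 2.189, 0.005]
force: [-2.6, -0.8, 16.4]
finger_gap: 0.22
```

Run:
```python
from h import *
im,T=wrist("w16");s=readout.get_state();print(s["eef_pos"],s["finger_gap"],s["force"])
cv2.imwrite("pics/sideB.png",cv2.resize(eyes.camera("side")[110:220,120:240],None,fx=5,fy=5,interpolation=cv2.INTER_CUBIC))
```

```text
[439.36 280.29  89.27] 0.22024672901581754 [-2.01  0.16 16.77]
```

View pics/w16.png

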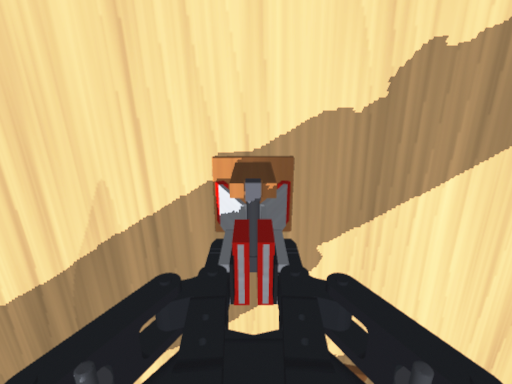

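View pics/sideB.png

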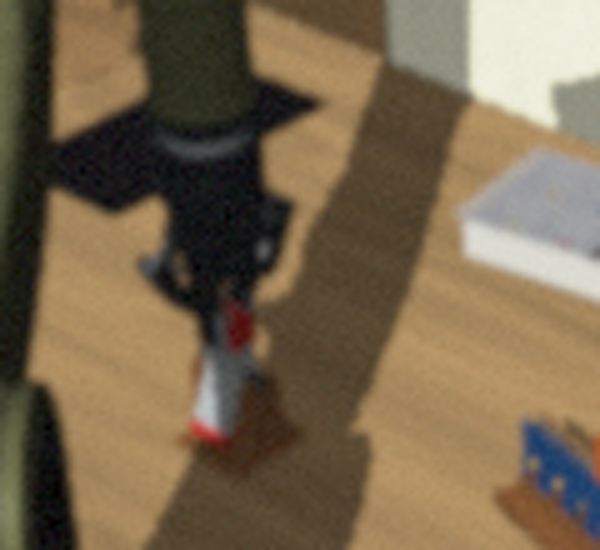

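Emit:
apply_moves:
  series:
    - [[0,0,-0.5,0,0,0,255],[0,0,-1.5,0,0,0,255],[0,0,-3.5,0,0,0,255],[0,0,-6,0,0,0,255],[0,0,-9,0,0,0,255]]

```text
time_s: 13.8
eef_pos: [437.7, 279.1, 178.0]
tcp_rot: [-2.254, -2.188, 0.003]
force: [0.2, 0.1, -1.1]
finger_gap: 0.218
```

Emit:
apply_moves:
  series:
    - [[0,0,-2,0,0,0,255],[0,0,-4,0,0,0,255],[0,0,-4,0,0,0,255],[0,0,-4,0,0,0,255]]

```text
time_s: 14.3
eef_pos: [437.7, 279.3, 216.7]
tcp_rot: [-2.253, -2.188, 0.002]
force: [0.5, -0.3, -1.2]
finger_gap: 0.219
```

Run:
```python
from h import *
im,T=wrist("w17");s=readout.get_state();print(s["eef_pos"],s["finger_gap"],s["force"])
cv2.imwrite("pics/sideC.png",cv2.resize(eyes.camera("side")[80:220,120:260],None,fx=4,fy=4,interpolation=cv2.INTER_CUBIC))
```

```text
[437.59 279.18 216.47] 0.21662851807689393 [ 0.34  0.28 -1.2 ]
```

View pics/w17.png

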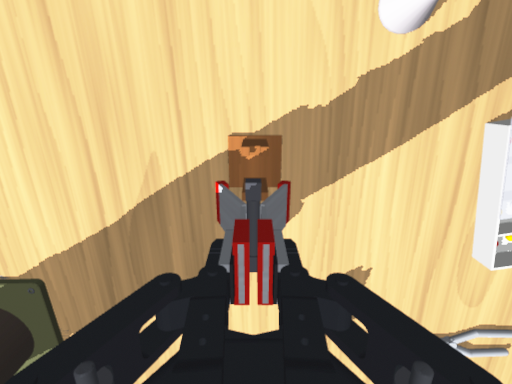

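View pics/sideC.png

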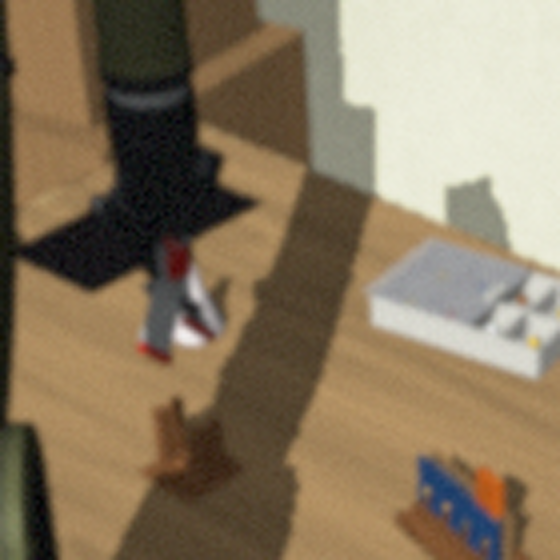

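Run:
```python
from h import *
plan((518.5,33.6,215),-16,255)
```

```text
yaw now -1.6776185322301964 need 5 rows; full [-24.31   8.8    0.15] [-0.08  0.08 14.32]
[-4.86, 1.76, 0.03, -0.0, 0.0, 2.9, 255]
[-9.72, 3.52, 0.06, -0.0, 0.0, 5.7, 255]
[-14.59, 5.28, 0.09, -0.1, 0.0, 8.6, 255]
[-19.45, 7.04, 0.12, -0.1, 0.1, 11.5, 255]
[-24.31, 8.8, 0.15, -0.1, 0.1, 14.3, 255]
```

Emit:
apply_moves:
  series:
    - [[-3,1.1,0,0,0,2,255],[-7,2.5,0,0,0,4,255],[-12,4.3,0,0,0,7,255],[-17,6.2,0,0,0,10,255],[-21,7.6,0,0,0,13,255]]

```text
time_s: 15.02
eef_pos: [508.3, 64.8, 216.6]
tcp_rot: [2.49, 1.915, -0.002]
force: [0.5, 0.9, -0.9]
finger_gap: 0.222
```

Emit:
apply_moves:
  series:
    - [[-2,0.7,0,0,0,1,255],[-3,1.2,0,0,0,1.3,255],[-3,1.2,0,0,0,1.3,255],[-3,1.2,0,0,0,1.3,255]]

```text
time_s: 15.52
eef_pos: [511.9, 36.9, 217.0]
tcp_rot: [-2.506, -1.893, -0.0]
force: [0.7, -0.3, -0.8]
finger_gap: 0.218
```

Run:
```python
from h import *
im,T=wrist("w18");s=readout.get_state();print(s["eef_pos"],s["finger_gap"],s["force"],s["qd"])
plan((518.5,33.6,215),-16,255)
cv2.imwrite("pics/w18z.png",cv2.resize(im[50:310,160:350],None,fx=3,fy=2.2,interpolation=cv2.INTER_CUBIC))
```

```text
[511.91  36.94 217.11] 0.2211140845808387 [ 0.13 -0.15 -0.92] [-0. -0.  0. -0.  0. -0.  0.]
yaw now -15.834489577870562 need 1 rows; full [-0.14  0.72  0.21] [-0.04 -0.04  0.17]
[-0.14, 0.72, 0.21, -0.0, -0.0, 0.2, 255]
```

View pics/w18z.png

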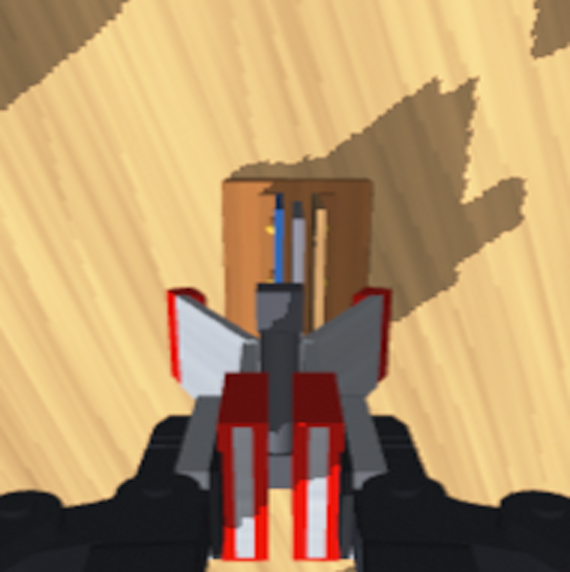

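Run:
```python
from h import *
T=np.load("pics/w18.npy");c=eyes.calibration("wrist");t=tool(readout.get_state());Ti=np.linalg.inv(t)
P=lambda x,y,z: (Ti@np.append(onz(ray("wrist",(160+(x+.5)/3-.5,50+(y+.5)/2.2-.5),T,c),z),1))[:3]
Z=217.1
a=P(224,181,12);b=P(372,181,12);print("base far corners",a,b,(a+b)/2)
print("blue inner",P(286,200,72),"brown inner",P(314,210,72),P(314,320,72))
print("lug far top", P(258,285,Z-79+61),P(302,285,Z-79+61))
print("lips upper outer",P(168,290,Z-79+10),P(392,290,Z-79+10))
sc=np.array([511.6,9.6,12,1]);print("stand centre in tool",(Ti@sc)[:3])
```

```text
base far corners [ 39.4  -23.31 205.15] [ 39.42  38.72 205.11] [ 39.41   7.71 205.13]
blue inner [ 37.75   2.3  145.14] brown inner [ 32.97  12.17 145.13] [-23.22  12.93 145.08]
lug far top [33.51 -4.23 18.04] [33.51  4.78 18.03]
lips upper outer [ 16.28 -30.06  69.04] [16.31 30.54 69.  ]
stand centre in tool [-26.55   7.29 205.08]
```

Emit:
apply_moves:
  series:
    - [[-0.2,0.4,0,0,0,0.2,255],[-0.2,0.72,0,0,0,0.2,255],[-0.2,0.72,1,0,0,0.2,255],[-0.2,0.72,2,0,0,0.2,255],[-0.2,0.72,2,0,0,0.2,255]]

```text
time_s: 16.2
eef_pos: [517.4, 31.5, 196.1]
tcp_rot: [-2.511, -1.886, 0.004]
force: [0.3, -0.0, -0.5]
finger_gap: 0.222
```

Run:
```python
from h import *
im,T=wrist("w19");s=readout.get_state();print(s["eef_pos"],s["finger_gap"],s["force"],s["qd"])
t=tool(s);print("stand in tool",(np.linalg.inv(t)@np.array([511.6,9.6,12,1]))[:3])
cv2.imwrite("pics/w19z.png",cv2.resize(im[50:310,160:350],None,fx=3,fy=2.2,interpolation=cv2.INTER_CUBIC))
```

```text
[517.9   31.37 196.61] 0.21939576786968656 [-0.01 -1.05 -0.54] [-0.   -0.02  0.01 -0.01  0.    0.   -0.  ]
stand in tool [-22.57   0.3  184.62]
```

View pics/w19z.png

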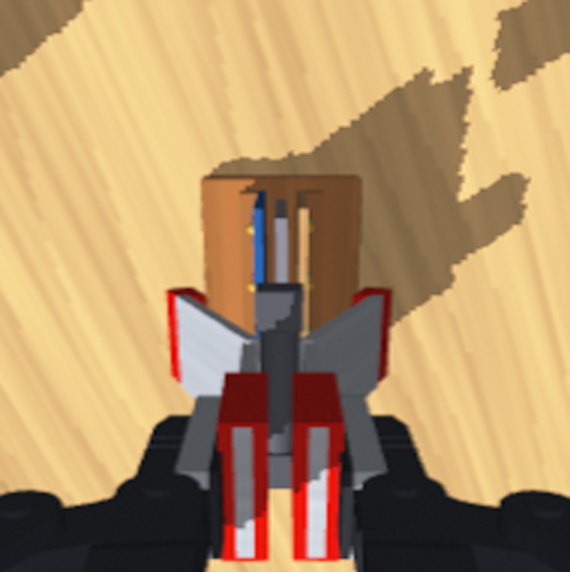

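Emit:
apply_moves:
  series:
    - [[0.2,0,1,0,0,0,255],[0.2,0,2,0,0,0,255],[0.2,0,3,0,0,0,255],[0.2,0,4,0,0,0,255],[0.2,0,4,0,0,0,255]]

```text
time_s: 16.88
eef_pos: [518.4, 33.3, 156.4]
tcp_rot: [-2.511, -1.886, 0.002]
force: [-0.3, 0.1, -0.4]
finger_gap: 0.216
```

Run:
```python
from h import *
im,T=wrist("w20");s=readout.get_state();print(s["eef_pos"],s["finger_gap"],s["force"],s["qd"])
t=tool(s);print("stand in tool",(np.linalg.inv(t)@np.array([511.6,9.6,12,1]))[:3])
a=cv2.resize(eyes.camera("side")[120:240,180:300],(400,400),interpolation=cv2.INTER_CUBIC)
b=cv2.resize(eyes.camera("scene")[110:230,200:320],(400,400),interpolation=cv2.INTER_CUBIC)
cv2.imwrite("pics/ss20.png",np.hstack([a,b]))
cv2.imwrite("pics/w20z.png",cv2.resize(im[50:310,160:350],None,fx=3,fy=2.2,interpolation=cv2.INTER_CUBIC))
```

```text
[518.79  33.26 156.87] 0.21888597589177033 [-0.89 -0.43 -0.15] [-0.   -0.01  0.01 -0.01  0.    0.   -0.  ]
stand in tool [-24.69  -0.19 144.88]
```

View pics/w20z.png

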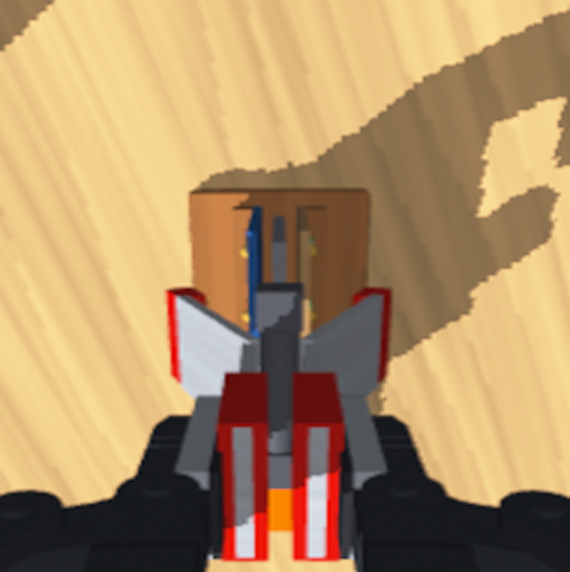

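View pics/ss20.png

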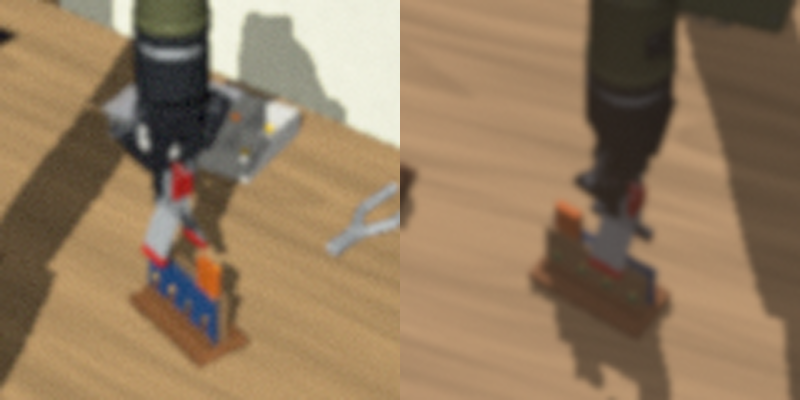

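Emit:
apply_moves:
  series:
    - [[0,0,0.7,0,0,0,255],[0,0,1.4,0,0,0,255],[0,0,2.1,0,0,0,255],[0,0,2.8,0,0,0,255],[0,0,2.8,0,0,0,255]]

```text
time_s: 17.65
eef_pos: [518.6, 33.3, 128.6]
tcp_rot: [-2.511, -1.886, 0.002]
force: [0.0, -0.6, -1.4]
finger_gap: 0.219
```

Emit:
apply_moves:
  series:
    - [[0,0,0,0,0,0,255],[0,0,0,0,0,0,255],[0,0,0,0,0,0,255]]

```text
time_s: 18.02
eef_pos: [519.2, 33.4, 129.5]
tcp_rot: [2.512, 1.887, 0.001]
force: [-0.3, -0.4, -0.5]
finger_gap: 0.218
```

Run:
```python
from h import *
im,T=wrist("w21");s=readout.get_state();print(s["eef_pos"],s["finger_gap"],s["force"],s["qd"])
t=tool(s);print("stand in tool",(np.linalg.inv(t)@np.array([511.6,9.6,12,1]))[:3])
a=cv2.resize(eyes.camera("side")[140:230,190:280],(400,400),interpolation=cv2.INTER_CUBIC)
b=cv2.resize(eyes.camera("scene")[140:230,220:310],(400,400),interpolation=cv2.INTER_CUBIC)
cv2.imwrite("pics/ss21.png",np.hstack([a,b]))
cv2.imwrite("pics/w21z.png",cv2.resize(im[50:310,160:350],None,fx=3,fy=2.2,interpolation=cv2.INTER_CUBIC))
```

```text
[519.12  33.37 129.44] 0.2165375227430882 [ 0.18  0.04 -1.54] [-0.  0. -0. -0. -0.  0.  0.]
stand in tool [-24.95  -0.63 117.44]
```

View pics/w21z.png

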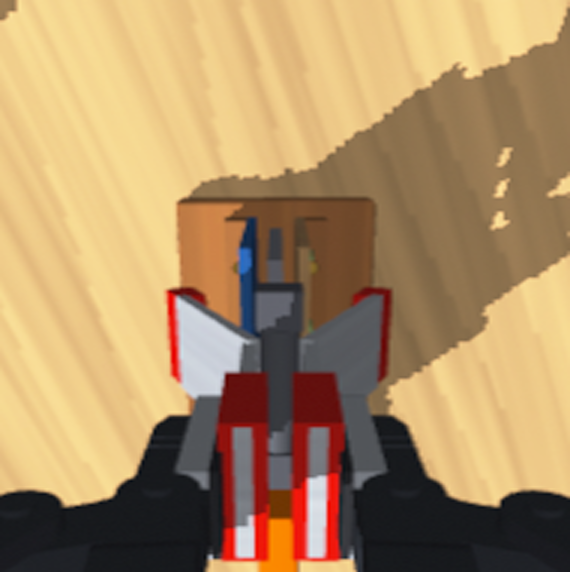

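View pics/ss21.png

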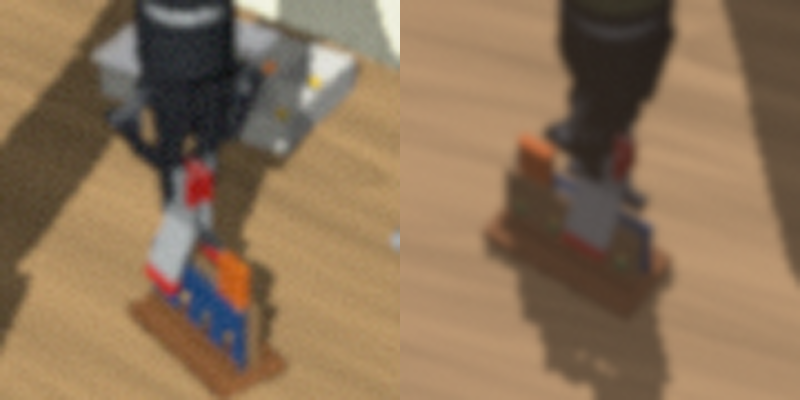

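```bash
python3 -c "
from station import env
print(env.hand_in())"
```

```text
the job is handed in; nothing more can be done
None
```

The job was handed in at about 18 s of the 53 s limit. `hand_in` reports no verdict, so these are my own last checks, and none failed.

- **Sheet:** I lifted it out of the rack by its tab and lowered it between the cards until it touched the floor. It was released about 1 mm from the middle across the gap and lined up with the cards. The tool height matched the sheet's edge being on the stand floor. It still looked upright between the cards in the last pictures.
- **Clip:** I squeezed it to its stop and lifted it straight out of its cradle. It is now held open and upright over the cards, about 25 mm along from the centre on the side away from the tab. It is within about 1 mm of centred across.
    - **Height:** its origin is about 50 mm above the bench, so the lips are about 17 mm below the card tops.
    - **Contact:** the outside force stayed under 2 N, about the clip's own weight, and the arm was still. The pictures showed no contact with the cards, stand or sheet.
- **Bystanders:** the path never came near the dish, ring cone or crimper. I did not measure their positions again at the end.
- **Disagreements:** after some moves the tool settled 2 to 12 mm from where I planned it. I measured again and corrected this before each grasp and fit.

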